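# Run a fingertip along a freshly glued zither bridge

## Robot

A 6-joint arm with a two-finger parallel gripper is mounted at the origin on the work surface. World frame = base frame: x ahead of the robot, y to its left, z up, the work surface at z = 0. Lengths are in mm, angles in rad, forces in N, time in s.
With the tool pointing down it reaches from about 275 to 1000 mm from the base axis. Payload 8.4 kg.
Tool frame: the origin (TCP) lies on the centre line of the jaws, within the pads' length; the fingertips stand r.tip_reach ahead of it and the grasp point (between the pads) lies 11 mm behind it (r.tip_reach is the distance from the TCP to the fingertips, in mm); z points along the fingers, y is the line along which they close (so a half turn about z gives the same grasp; the last joint's range is limited). The gripper opens to 85 mm and grips with 20 to 120 N. Pads are 22 mm wide; open, the fingers measure 114 mm over their backs; the gripper's body (76 mm by 85 mm) begins 54 mm behind the grasp point. The pads swing forward as they close: fully open they stand 13 mm farther back than shut.
Start: joints at [-1.248, 0.353, 1.633, -0, 1.155, -0.002], TCP at [199.448, -592.325, 239.281] pointing down, gripper open.
Joint ranges: [-2.63, 2.63], [-0.92, 2.1], [0.06, 2.66], [-1.3, 4.44], [0, 2.69], [-3.02, 3.02]. Speed limits (rad/s): [2.22, 2.22, 2.79, 3.14, 3.14, 3.14].

## Interface

Orientations are given as [roll, pitch, yaw] about the fixed x, y, z axes, in that order (R = Rz(yaw) Ry(pitch) Rx(roll)).
In Python, from rig import r gives the robot as it stands.
- The arm moves only by the tool carry_out, never from a script. Its argument "targets" is a list of rows, each an object with "dp": the shift along the tool's x, y, z in mm, a list of three; "yaw": the turn about the tool's z in degrees. A call has 1 to 12 rows; each row is the pose to reach, as a shift and turn from the pose commanded when the call began, along the tool's axes at that moment; what a row does not reach only later rows make up. A row lasts 1/8 s, in which the tool goes at most 62.5 mm and 10.7 degrees, less where a joint would pass 70% of its speed; a pose out of reach is approached as far as the arm can. A call with a gripper value outside its range is refused whole. "fingers" is the opening, from -1 (shut) to 1 (fully open), so that 0 is half open, set as the call begins (left out, the last holds). The fingers move at their own pace and stop on an object; "grip_force" is the grip in N (left out, the last holds). Time passes only in rows, so rows that repeat a pose let the fingers close. It gives the time, the measured TCP pose, the force, the opening and the grip force at its end, in the units of the state.
- r.sense(): the state, without advancing time (a new reading comes with each control period).
- r.grab_frame(name): name is "scene" or "top" or "wrist"; returns the picture (420x560x3 uint8, red, green, blue); there is no depth.
- r.get_calibration(name): a dict with "fx", "fy", "cx", "cy" (pixels), "dist_coeffs" ([k1, k2, p1, p2, k3] as OpenCV has them; the pictures are not rectified), "rvec" (rotation vector, rad) and "tvec" (3), from world to camera coordinates, as OpenCV has them. Camera axes: x right, y down, z forward; pixel columns grow to the right and rows downward; lengths in mm; the calibration is good to about 2 mm. A picture is of the moment at which its call begins: read the wrist's pose just before it. get_calibration takes no time and is no camera call; for the wrist camera it gives the pose at the moment of the call.
- r.sign_off(): hands the job in; it is judged then, once.
The state is a dict: "clock": time; "qpos": joint angles; "qvel": joint speeds; "joint_efforts": joint torques, N m; "eef_pos": TCP position; "tcp_rot": TCP orientation; "contact_force": force on the tool from outside, world axes, zero at the start; "wrist_torque": the same for the moment, N m; "opening": opening from 0.0 (shut) to 1.0 (fully open); "grasp_force": force on a finger pad.
Only numpy, scipy, OpenCV 4.12 (cv2) and the standard library are available. Lean on these libraries where they do the work, as an engineer would, in place of code of your own. Each camera call takes 0.05 s, during which the arm holds its last target. There are 200 camera calls.

## Task

Check the freshly glued bridge by hand: with the fingers closed to act as one fingertip, run along the top of the curved bridge from its broad end to its thin end, lightly touching it at each of the six brass pins in turn. Stay gentle: the thin soundboard should just give under the touch, by a few millimetres at most, do not pinch or pull the bridge, and leave everything that stands around where it is. Finish with the hand clear of it all.

Things in the scene. Friction and masses are not known exactly. Their poses are not given: they have to be found in the camera images.
- case: dark wooden zither body fixed on the bench at any yaw: an oblong box 230 mm (its x) by 360 mm (its y), origin at the centre of its underside. Walls and the 45 mm wide planks across both y ends are 60 mm high. The +y plank carries 7 thin tuning pins, 10 mm high; on the -y plank stand jar and block. The pale soundboard between the planks has its top 50 mm above the bench.
- bridge_foot (a point): dark curved wooden bar glued on the soundboard, 20 mm high, so its flat top is 70 mm above the bench and 10 mm above the walls. It runs about 224 mm along y, 22 mm wide at its broad, hooked end (-y) and tapering to 10 mm at its thin end (+y). The point lies on the soundboard's top, at the centre of the case; axes as the case's.
- board (a joint): how far the soundboard with its bridge is pressed down (m): 0 at rest, positive down, negative when pulled up. It springs back. It sinks straight down, without tilting, 2 mm for each newton of push, so a touch that sinks it 2 to 5 mm takes 1 to 2.5 N; more than 8 mm (4 N) is too hard.
- pin1 (a point): the first (broad end) of six brass pins, counted from the bridge's broad end: a flat disc 7 mm across, practically flush in the flat top of the bridge. The point is the disc's centre on the bridge's top surface; it sinks with the soundboard. Neighbouring pins are 42 to 50 mm apart; between neighbours the bridge follows a smooth curve, less than 6 mm off the straight line.
- pin2 (a point): the second of six brass pins, counted from the bridge's broad end: a flat disc 7 mm across, practically flush in the flat top of the bridge. The point is the disc's centre on the bridge's top surface; it sinks with the soundboard. Neighbouring pins are 42 to 50 mm apart; between neighbours the bridge follows a smooth curve, less than 6 mm off the straight line.
- pin3 (a point): the third of six brass pins, counted from the bridge's broad end: a flat disc 7 mm across, practically flush in the flat top of the bridge. The point is the disc's centre on the bridge's top surface; it sinks with the soundboard. Neighbouring pins are 42 to 50 mm apart; between neighbours the bridge follows a smooth curve, less than 6 mm off the straight line.
- pin4 (a point): the fourth of six brass pins, counted from the bridge's broad end: a flat disc 7 mm across, practically flush in the flat top of the bridge. The point is the disc's centre on the bridge's top surface; it sinks with the soundboard. Neighbouring pins are 42 to 50 mm apart; between neighbours the bridge follows a smooth curve, less than 6 mm off the straight line.
- pin5 (a point): the fifth of six brass pins, counted from the bridge's broad end: a flat disc 7 mm across, practically flush in the flat top of the bridge. The point is the disc's centre on the bridge's top surface; it sinks with the soundboard. Neighbouring pins are 42 to 50 mm apart; between neighbours the bridge follows a smooth curve, less than 6 mm off the straight line.
- pin6 (a point): the sixth (thin end) of six brass pins, counted from the bridge's broad end: a flat disc 7 mm across, practically flush in the flat top of the bridge. The point is the disc's centre on the bridge's top surface; it sinks with the soundboard. Neighbouring pins are 42 to 50 mm apart; between neighbours the bridge follows a smooth curve, less than 6 mm off the straight line.
- jar: small amber glass jar with a steel cap, 34 mm across, 45 mm high, loose on the -y end plank of the zither; origin at the centre of its foot. To be left alone.
- block: small pale wooden glue block, 34 x 30 x 24 mm high, loose on the same plank near its other corner (jar and block may swap places); origin at the centre of its underside. To be left alone.
- screwdriver: screwdriver lying on the bench beside the zither, origin at its underside. To be left alone.
- mug: white mug 76 mm across and 90 mm high standing on the bench on the other side, origin at the centre of its foot. To be left alone.

How it is judged (in metres and radians):
On the way, in this order (a step that is already met when the one before it is completed fails the run):
1. the fingertips touch the bridge from above so that the board just gives (0.4 mm) at the first (broad end) pin (horizontal distance between the grasp point and pin1 below 0.012 m and z of the grasp point in the frame of pin1 above 0.008 m and value of joint board above 0.0004 m), for 0.1 s.
2. the fingertips touch the bridge from above so that the board just gives (0.4 mm) at the second pin (horizontal distance between the grasp point and pin2 below 0.012 m and z of the grasp point in the frame of pin2 above 0.008 m and value of joint board above 0.0004 m), for 0.1 s.
3. the fingertips touch the bridge from above so that the board just gives (0.4 mm) at the third pin (horizontal distance between the grasp point and pin3 below 0.012 m and z of the grasp point in the frame of pin3 above 0.008 m and value of joint board above 0.0004 m), for 0.1 s.
4. the fingertips touch the bridge from above so that the board just gives (0.4 mm) at the fourth pin (horizontal distance between the grasp point and pin4 below 0.012 m and z of the grasp point in the frame of pin4 above 0.008 m and value of joint board above 0.0004 m), for 0.1 s.
5. the fingertips touch the bridge from above so that the board just gives (0.4 mm) at the fifth pin (horizontal distance between the grasp point and pin5 below 0.012 m and z of the grasp point in the frame of pin5 above 0.008 m and value of joint board above 0.0004 m), for 0.1 s.
6. the fingertips touch the bridge from above so that the board just gives (0.4 mm) at the sixth (thin end) pin (horizontal distance between the grasp point and pin6 below 0.012 m and z of the grasp point in the frame of pin6 above 0.008 m and value of joint board above 0.0004 m), for 0.1 s.
At the end, for the whole second after the job is handed in: All six pins touched from above in order from the broad end, the grasp point each time within 12 mm of the pin horizontally; soundboard back at rest within 1.5 mm; jar, block, screwdriver and mug at rest within 25 mm of where they began (value of joint board between -0.0015 and 0.0015 m and distance of each of jar, block, screwdriver, mug from where it was at the start of the episode below 0.025 m and linear speed of each of jar, block, screwdriver, mug below 0.02 m/s).
It fails at once if the soundboard is pressed down more than 8 mm: not gentle (value of joint board above 0.008 m).
It fails at once if the bridge is pulled up more than 3 mm (value of joint board below -0.003 m).
It fails at once if the fingers straddle or pinch the bridge (pads level with its top or lower, at a pin) ((horizontal distance between the grasp point and pin1 below 0.018 m and z of the grasp point in the frame of pin1 below 0.002 m) or (horizontal distance between the grasp point and pin2 below 0.018 m and z of the grasp point in the frame of pin2 below 0.002 m) or (horizontal distance between the grasp point and pin3 below 0.018 m and z of the grasp point in the frame of pin3 below 0.002 m) or (horizontal distance between the grasp point and pin4 below 0.018 m and z of the grasp point in the frame of pin4 below 0.002 m) or (horizontal distance between the grasp point and pin5 below 0.018 m and z of the grasp point in the frame of pin5 below 0.002 m) or (horizontal distance between the grasp point and pin6 below 0.018 m and z of the grasp point in the frame of pin6 below 0.002 m)).
It fails at once if a bystander is moved or lifted by more than 25 mm (distance of any of jar, block, screwdriver, mug from where it was at the start of the episode above 0.025 m).
It also fails if it takes over 58 s, if anything falls off the work surface, if the arm or the gripper's body presses on something with over 40 N, if the wrist force passes 120 N, or if a joint passes its speed limit or range.

## Working session

There is one attempt and no reset: what is moved stays moved. The work goes in short steps, Python scripts to look and compute and a tool call to move; the robot and the scene stay as the last step left them, time stands still between calls to the robot, and variables do not carry over. Pictures are saved under pics/ and viewed, at most 10 in all, crops included, and the job is handed in when it is done.

Besides the shell and the picture viewer there is one more tool, called after "Call:" as name(argument=value, ...), one argument or row to a line, values as JSON. carry_out: Moves the arm, as the interface text tells. Its arguments: {"type":"object","properties":{"targets":{"type":"array","items":{"type":"object","properties":{"dp":{"type":"array","items":{"type":"number"}},"yaw":{"type":"number"}}}},"fingers":{"type":"number"},"grip_force":{"type":"number"}},"required":["targets"]}

```bash
mkdir -p pics
python3 - <<'E'
from rig import r
import cv2
s=r.sense();print({k:s[k] for k in('clock','eef_pos','tcp_rot','contact_force','opening')},r.tip_reach)
for n in('scene','top'):
    c=r.get_calibration(n);print(c)
    cv2.imwrite(f'pics/{n}.png',r.grab_frame(n)[:,:,::-1])
E
```

```text
{'clock': 0.0, 'eef_pos': array([ 199.33425743, -591.85720223,  238.53659942]), 'tcp_rot': array([-3.14017646e+00, -5.45026773e-05,  3.24812363e-01]), 'contact_force': array([-0.76405483, -0.41676203, -0.1297187 ]), 'opening': 1.001380498846774} 8.0
{'fx': 507.42671086940527, 'fy': 507.42671086940527, 'cx': 281.8204184816467, 'cy': 207.83767535820596, 'dist_coeffs': array([-0.06174732,  0.        ,  0.        ,  0.        ,  0.        ]), 'rvec': array([ 1.83934494,  1.68851622, -0.67388726]), 'tvec': array([ -55.79023862, -363.51554244, 1906.14891619])}
{'fx': 482.8315681566409, 'fy': 482.8315681566409, 'cx': 271.9010129470502, 'cy': 217.22339785520518, 'dist_coeffs': array([-0.01428732,  0.        ,  0.        ,  0.        ,  0.        ]), 'rvec': array([ 2.13924842, -2.12205743,  0.18849625]), 'tvec': array([  -8.85209394,  606.44045664, 1306.34560087])}
```

View pics/top.png

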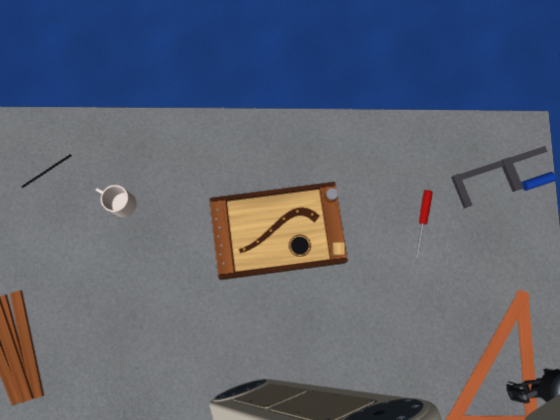

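The top view shows the case at about (278,230). The broad end of the bridge is near (316,216) and the thin end near (241,250). The jar (331,194) and block (339,248) are on the right plank, and the mug (119,201) and screwdriver (424,210) are well away. Next I'll get rough positions, then take a wrist close-up.

```bash
cat > h.py <<'E'
import numpy as np,cv2
from rig import r
def cast(c,uv,z):
    K=np.array([[c['fx'],0,c['cx']],[0,c['fy'],c['cy']],[0,0,1]])
    n=cv2.undistortPoints(np.float64(uv).reshape(-1,1,2),K,np.float64(c['dist_coeffs']))[:,0]
    R=cv2.Rodrigues(np.float64(c['rvec']))[0]; o=-R.T@np.ravel(c['tvec'])
    d=np.c_[n,np.ones(len(n))]@R
    return o+d*((z-o[2])/d[:,2])[:,None]
def tool(p):
    "world points -> shift in tool axes from the measured TCP"
    from scipy.spatial.transform import Rotation as Ro
    s=r.sense();return (np.asarray(p)-s['eef_pos'])@Ro.from_euler('xyz',s['tcp_rot']).as_matrix()
E
python3 - <<'E'
from h import *
np.set_printoptions(precision=1,suppress=True)
c=r.get_calibration('top')
print(cast(c,[[316,216],[278,230],[241,250]],70)); print(cast(c,[[211,198],[334,183],[347,262],[220,278]],60))
print(tool(cast(c,[[278,230]],300)))
w=r.get_calibration('wrist');print(w)
R=cv2.Rodrigues(w['rvec'])[0];print(-R.T@w['tvec'],R[2])
E
```

```text
[[ 608.  -126.6   70. ]
 [ 567.8  -21.1   70. ]
 [ 511.4   80.2   70. ]]
[[ 658.9  168.3   60. ]
 [ 705.4 -179.4   60. ]
 [ 481.6 -212.1   60. ]
 [ 435.   137.    60. ]]
[[ 499.7 -437.5  -60.8]]
{'fx': 322.69587783306224, 'fy': 322.69587783306224, 'cx': 276.40458170648714, 'cy': 212.66155892173742, 'dist_coeffs': array([0., 0., 0., 0., 0.]), 'rvec': array([-2.3,  1.7,  0.3]), 'tvec': array([-625.2,  -41.9,  381.7])}
[ 278.2 -566.6  374.1] [-0.3 -0.1 -0.9]
```

Call:
carry_out(
  targets=[
    {"dp": [44, -35, 0]},
    {"dp": [88, -70, 0]},
    {"dp": [132, -105, 0]},
    {"dp": [176, -140, 0]},
    {"dp": [220, -175, 0]},
    {"dp": [265, -210, 0]},
    {"dp": [310, -245, 0]},
    {"dp": [355, -281, 0]},
    {"dp": [400, -317, 0]},
    {"dp": [445, -352, 0]},
    {"dp": [490, -388, 0]},
    {"dp": [533, -422, 0]},
  ],
  fingers=-1,
  grip_force=20,
)

```text
schema error: expected keys dp, yaw
```

Call:
carry_out(
  targets=[
    {"dp": [0, 0, 0]},
    {"dp": [0, 0, 0]},
    {"dp": [0, 0, 0]},
  ],
)

```text
schema error: expected keys dp, yaw
```

Run:
```python
from h import *
import pickle
c=r.get_calibration('wrist');im=r.grab_frame('wrist')[:,:,::-1]
pickle.dump(c,open('c1.pkl','wb'));cv2.imwrite('pics/w1.png',im)
print(r.sense()['clock'],r.sense()['eef_pos'],r.sense()['contact_force'])
```

```text
0.15 [ 199.30941131 -592.00736553  238.71515367] [ 0.21044031 -0.35824464 -0.49947465]
```

View pics/w1.png

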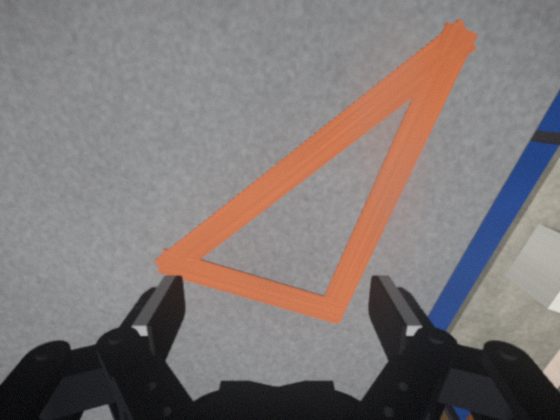

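The picture is still the start view (set square on the bench) because the rows need a yaw. The fingers fill the lower edge (rows above about 280), so I'll stop short of the bridge.

Call:
carry_out(
  targets=[
    {"dp": [40, -38, 0], "yaw": 0},
    {"dp": [80, -76, 0], "yaw": 0},
    {"dp": [120, -114, 0], "yaw": 0},
    {"dp": [160, -152, 0], "yaw": 0},
    {"dp": [200, -190, 0], "yaw": 0},
    {"dp": [240, -228, 0], "yaw": 0},
    {"dp": [280, -266, 0], "yaw": 0},
    {"dp": [320, -304, 0], "yaw": 0},
    {"dp": [360, -342, 0], "yaw": 0},
    {"dp": [400, -380, 0], "yaw": 0},
    {"dp": [430, -422, 0], "yaw": 0},
    {"dp": [430, -422, 0], "yaw": 0},
  ],
  fingers=-1,
  grip_force=20,
)

```text
clock: 1.65
eef_pos: [472.9, -52.3, 239.1]
tcp_rot: [-3.141, -0.0, 0.329]
contact_force: [-0.0, -0.4, 0.4]
opening: -0.001
grasp_force: 0.0
```

Call:
carry_out(
  targets=[
    {"dp": [0, 0, 0], "yaw": 0},
    {"dp": [0, 0, 0], "yaw": 0},
    {"dp": [0, 0, 0], "yaw": 0},
  ],
)

```text
clock: 2.02
eef_pos: [472.0, -56.2, 239.3]
tcp_rot: [3.142, 0.0, 0.323]
contact_force: [-0.1, 0.3, 0.1]
opening: -0.001
grasp_force: 0.0
```

Run:
```python
from h import *
import pickle
c=r.get_calibration('wrist');im=r.grab_frame('wrist')[:,:,::-1]
pickle.dump(c,open('c1.pkl','wb'));cv2.imwrite('pics/w2.png',im)
print(r.sense()['clock'],r.sense()['eef_pos'],r.sense()['contact_force'])
```

```text
2.075 [472.08869611 -56.05434245 239.31182031] [ 1.46076093 -0.40081663 -0.13013065]
```

View pics/w2.png

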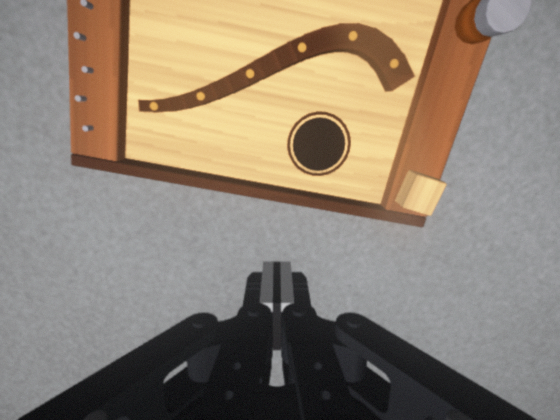

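The bridge and all six pins are visible, from the broad end: (394,63), (352,36), (302,47), (250,74), (201,97), (154,106). Jar is at (500,15) and block at (421,193).

Run:
```python
from h import *
import pickle
np.set_printoptions(precision=1,suppress=True)
c=pickle.load(open('c1.pkl','rb'));im=cv2.imread('pics/w2.png').astype(float)
P=[]
for u,v in [(394,63),(352,36),(302,47),(250,74),(201,97),(154,106)]:
    w=im[v-5:v+6,u-5:u+6,1]; w=np.clip(w-120,0,None)*(np.hypot(*np.mgrid[-5:6,-5:6])<5)
    yy,xx=np.mgrid[v-5:v+6,u-5:u+6]; P.append([(w*xx).sum()/w.sum(),(w*yy).sum()/w.sum()])
P=np.array(P);W=cast(c,P,70);np.save('pins.npy',W)
print(P);print(W);print(np.linalg.norm(np.diff(W,axis=0),axis=1))
print(tool(W))
t=r.get_calibration('top')
print(cv2.projectPoints(W,np.float64(t['rvec']),np.float64(t['tvec']),np.array([[t['fx'],0,t['cx']],[0,t['fy'],t['cy']],[0,0,1]]),t['dist_coeffs'])[0][:,0])
g=cv2.imread('pics/top.png')[190:260,230:330];cv2.imwrite('pics/topc.png',cv2.resize(g,None,fx=8,fy=8,interpolation=cv2.INTER_CUBIC))
```

```text
[[393.7  63.1]
 [352.5  35.6]
 [301.6  47. ]
 [249.6  73.3]
 [200.3  95.9]
 [153.4 105.7]]
[[ 613.4 -116.    70. ]
 [ 621.6  -74.3   70. ]
 [ 600.2  -36.8   70. ]
 [ 566.7   -1.    70. ]
 [ 535.1   35.1   70. ]
 [ 513.8   72.7   70. ]]
[42.6 43.2 49.  47.9 43.3]
[[ 115.   101.8  169.3]
 [ 136.    64.8  169.3]
 [ 127.6   22.4  169.3]
 [ 107.2  -22.2  169.3]
 [  88.7  -66.4  169.3]
 [  80.4 -108.9  169.3]]
[[312.2 214. ]
 [297.2 211. ]
 [283.7 218.5]
 [270.7 230.3]
 [257.5 241.5]
 [243.7 249.2]]
```

View pics/topc.png

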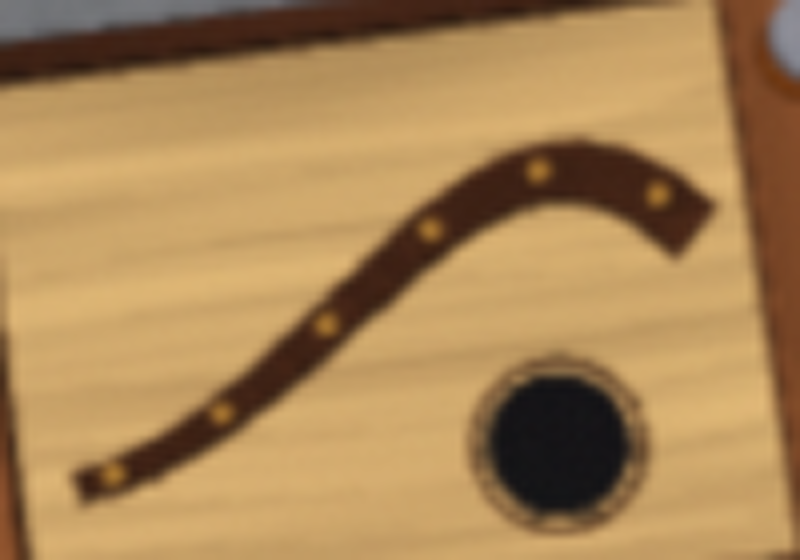

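Projecting the pins into the top view matches that picture to under 1 px, and the spacing of 43–49 mm fits the task's 42–50 mm. I'll go over pin 1 and down to about 6 mm above it.

Call:
carry_out(
  targets=[
    {"dp": [30, 26, 0], "yaw": 0},
    {"dp": [60, 52, 0], "yaw": 0},
    {"dp": [90, 78, 20], "yaw": 0},
    {"dp": [115, 102, 50], "yaw": 0},
    {"dp": [115, 102, 90], "yaw": 0},
    {"dp": [115, 102, 120], "yaw": 0},
    {"dp": [115, 102, 140], "yaw": 0},
    {"dp": [115, 102, 150], "yaw": 0},
    {"dp": [115, 102, 155], "yaw": 0},
    {"dp": [115, 102, 155], "yaw": 0},
    {"dp": [115, 102, 155], "yaw": 0},
    {"dp": [115, 102, 155], "yaw": 0},
  ],
)

```text
clock: 3.58
eef_pos: [614.2, -115.2, 85.0]
tcp_rot: [3.141, -0.001, 0.325]
contact_force: [0.6, 1.1, -0.5]
opening: 0.001
grasp_force: 0.0
```

Run:
```python
from h import *
np.set_printoptions(precision=1,suppress=True)
s=r.sense();print(s['eef_pos'],s['contact_force']);print(tool(np.load('pins.npy')))
```

```text
[ 614.2 -115.2   85. ] [ 0.6  1.1 -0.5]
[[  -1.1    0.6   15. ]
 [  20.   -36.4   15. ]
 [  11.7  -78.8   14.9]
 [  -8.6 -123.4   14.9]
 [ -27.  -167.6   14.9]
 [ -35.3 -210.1   14.8]]
```

Call:
carry_out(
  targets=[
    {"dp": [0, 0, 2], "yaw": 0},
    {"dp": [-1, 1, 4], "yaw": 0},
    {"dp": [-1, 1, 6], "yaw": 0},
    {"dp": [-1, 1, 8], "yaw": 0},
    {"dp": [-1, 1, 9], "yaw": 0},
    {"dp": [-1, 1, 10], "yaw": 0},
    {"dp": [-1, 1, 10], "yaw": 0},
    {"dp": [-1, 1, 10], "yaw": 0},
    {"dp": [-1, 1, 10], "yaw": 0},
  ],
)

```text
clock: 4.7
eef_pos: [613.2, -116.4, 74.3]
tcp_rot: [3.142, -0.0, 0.325]
contact_force: [-0.8, -0.3, 1.5]
opening: 0.001
grasp_force: 1.0
```

Run:
```python
from h import *
np.set_printoptions(precision=1,suppress=True)
f=[];z=[]
for i in range(4):
    s=r.sense();f.append(s['contact_force']);z.append(s['eef_pos']);r.grab_frame('scene')
print(np.array(f),np.mean(f,0),np.mean(z,0))
```

```text
[[-0.8 -0.3  1.5]
 [-0.6 -0.9  2.4]
 [-1.4 -2.1  2.3]
 [-1.6 -0.5  1.5]] [-1.1 -0.9  1.9] [ 613.2 -116.4   74.3]
```

Force (1.9 N) and height (74.3 mm) agree on a sink of about 3.7 mm at pin 1. Now I'll slide along the curve.

Call:
carry_out(
  targets=[
    {"dp": [8, -9, -0.5], "yaw": 0},
    {"dp": [15, -18, -0.5], "yaw": 0},
    {"dp": [20, -28, -0.5], "yaw": 0},
    {"dp": [21, -37, -0.5], "yaw": 0},
    {"dp": [21, -37, -0.5], "yaw": 0},
    {"dp": [21, -37, -0.5], "yaw": 0},
    {"dp": [20, -48, -0.5], "yaw": 0},
    {"dp": [18, -59, -0.5], "yaw": 0},
    {"dp": [15, -70, -0.5], "yaw": 0},
    {"dp": [12.5, -79.5, -0.5], "yaw": 0},
    {"dp": [12.5, -79.5, -0.5], "yaw": 0},
    {"dp": [12.5, -79.5, -0.5], "yaw": 0},
  ],
)

```text
clock: 6.4
eef_pos: [599.5, -36.9, 74.8]
tcp_rot: [-3.141, 0.0, 0.325]
contact_force: [-0.6, 1.3, 1.0]
opening: -0.005
grasp_force: 0.9
```

Run:
```python
from h import *
np.set_printoptions(precision=1,suppress=True)
s=r.sense();print(s['eef_pos'],s['contact_force']);print(tool(np.load('pins.npy')))
```

```text
[599.5 -36.9  74.8] [-0.6  1.3  1. ]
[[ -12.    79.5    4.7]
 [   9.1   42.5    4.7]
 [   0.7    0.1    4.8]
 [ -19.6  -44.4    4.8]
 [ -38.   -88.7    4.8]
 [ -46.2 -131.2    4.8]]
```

Call:
carry_out(
  targets=[
    {"dp": [-4, -11, 0], "yaw": 0},
    {"dp": [-9, -22, 0], "yaw": 0},
    {"dp": [-15, -33, 0], "yaw": 0},
    {"dp": [-20, -44.5, 0], "yaw": 0},
    {"dp": [-20, -44.5, 0], "yaw": 0},
    {"dp": [-20, -44.5, 0], "yaw": 0},
    {"dp": [-25, -55, 0], "yaw": 0},
    {"dp": [-30, -66, 0], "yaw": 0},
    {"dp": [-34, -77, 0], "yaw": 0},
    {"dp": [-38, -88.5, 0], "yaw": 0},
    {"dp": [-38, -88.5, 0], "yaw": 0},
    {"dp": [-38, -88.5, 0], "yaw": 0},
  ],
)

```text
clock: 7.9
eef_pos: [535.2, 34.9, 74.8]
tcp_rot: [-3.141, 0.0, 0.325]
contact_force: [-0.7, 1.5, 1.6]
opening: -0.002
grasp_force: 0.8
```

Run:
```python
from h import *
np.set_printoptions(precision=1,suppress=True)
s=r.sense();print(s['eef_pos'],s['contact_force']);print(tool(np.load('pins.npy')))
```

```text
[535.2  34.9  74.8] [-0.7  1.5  1.6]
[[ 25.9 168.1   4.7]
 [ 47.  131.1   4.7]
 [ 38.7  88.7   4.7]
 [ 18.4  44.1   4.7]
 [ -0.   -0.2   4.8]
 [ -8.2 -42.7   4.8]]
```

Call:
carry_out(
  targets=[
    {"dp": [-3, -11, 0], "yaw": 0},
    {"dp": [-5, -22, 0], "yaw": 0},
    {"dp": [-7, -33, 0], "yaw": 0},
    {"dp": [-8, -42.5, 0], "yaw": 0},
    {"dp": [-8, -42.5, 0], "yaw": 0},
    {"dp": [-8, -42.5, 0], "yaw": 0},
    {"dp": [-8, -42.5, 0], "yaw": 0},
  ],
)

```text
clock: 8.78
eef_pos: [514.3, 72.3, 74.7]
tcp_rot: [-3.141, 0.0, 0.325]
contact_force: [-0.7, 1.2, 0.3]
opening: 0.001
grasp_force: 0.8
```

Run:
```python
from h import *
np.set_printoptions(precision=1,suppress=True)
s=r.sense();print(s['eef_pos'],s['contact_force']);print(tool(np.load('pins.npy'))[5])
```

```text
[514.3  72.3  74.7] [-0.7  1.2  0.3]
[-0.4 -0.5  4.7]
```

The vertical force reads low here, so I'll average it before lifting.

Run:
```python
from h import *
f=[]
for i in range(8): r.grab_frame('scene');f.append(r.sense()['contact_force'])
print(np.round(f,1)[:,2],np.mean(f,0))
```

```text
[1.6 1.5 2.  2.2 1.8 2.2 1.9 0.6] [-0.26928705  0.75204495  1.73051401]
```

The average is 1.7 N, so contact is good at pin 6. I'll lift gently straight up.

Call:
carry_out(
  targets=[
    {"dp": [0, 0, -1], "yaw": 0},
    {"dp": [0, 0, -3], "yaw": 0},
    {"dp": [0, 0, -6], "yaw": 0},
    {"dp": [0, 0, -15], "yaw": 0},
    {"dp": [0, 0, -40], "yaw": 0},
    {"dp": [0, 0, -80], "yaw": 0},
    {"dp": [0, 0, -120], "yaw": 0},
    {"dp": [-30, 0, -150], "yaw": 0},
    {"dp": [-60, 0, -160], "yaw": 0},
    {"dp": [-60, 0, -160], "yaw": 0},
    {"dp": [-60, 0, -160], "yaw": 0},
    {"dp": [-60, 0, -160], "yaw": 0},
  ],
)

```text
clock: 10.68
eef_pos: [457.9, 53.4, 234.5]
tcp_rot: [-3.141, 0.0, 0.325]
contact_force: [-0.4, 0.4, -0.6]
opening: 0.005
grasp_force: 0.0
```

Run:
```python
from h import *
cv2.imwrite('pics/end.png',r.grab_frame('top')[:,:,::-1]);s=r.sense();print(s['clock'],s['eef_pos'],s['contact_force'])
```

```text
10.725 [457.84836935  53.42285219 234.41386631] [-0.08696868 -0.5364633  -0.74633639]
```

View pics/end.png

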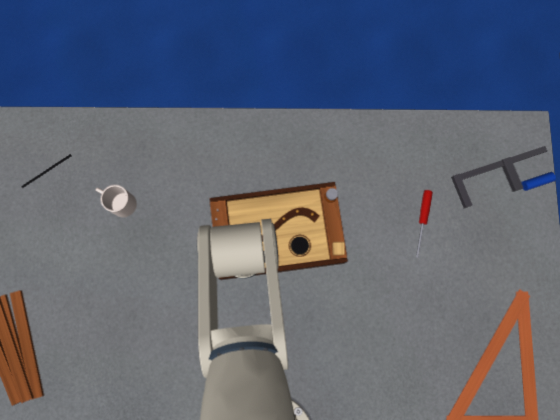

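The hand is clear. Jar (331,194), block (339,248), mug (119,201) and screwdriver (424,210) are all where they started.

```bash
python3 -c "
from rig import r
print(r.sign_off())"
```

```text
the job is handed in; nothing more can be done
None
```

I ran the closed fingertips along the bridge over all six pins from the broad end to the thin end, sinking the board about 3–4 mm, then lifted clear with nothing around it moved; the job is handed in, but the sign-off gave no verdict.

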